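# Draw a cabinet joint tight with its cam lock

## Robot

A 6-joint arm with a two-finger parallel gripper is mounted at the origin on the work surface. World frame = base frame: x ahead of the robot, y to its left, z up, the work surface at z = 0. Lengths are in m, angles in rad, forces in N, time in s.
With the tool pointing down it reaches from about 0.275 to 1 m from the base axis. Payload 8.4 kg.
Tool frame: the origin (TCP) lies on the centre line of the jaws, within the pads' length; the fingertips stand 17 mm ahead of it and the grasp point (between the pads) lies 2 mm behind it (bot.tcp_to_tips is the z of the fingertips in the tool frame, in m); z points along the fingers, y is the line along which they close (so a half turn about z gives the same grasp; the last joint's range is limited). The gripper opens to 85 mm and grips with 20 to 120 N. Pads are 22 mm wide; open, the fingers measure 114 mm over their backs; the gripper's body (76 mm by 85 mm) begins 54 mm behind the grasp point. The pads swing forward as they close: fully open they stand 13 mm farther back than shut.
Start: joints at [1.287, 0.353, 1.633, -0, 1.155, -0.002], TCP at [0.174, 0.6, 0.248] pointing down, gripper open.
Joint ranges: [-2.63, 2.63], [-0.92, 2.1], [0.06, 2.66], [-1.3, 4.44], [0, 2.69], [-3.02, 3.02]. Speed limits (rad/s): [2.22, 2.22, 2.79, 3.14, 3.14, 3.14].

## Interface

Orientations are given as a unit quaternion [x, y, z, w].
In Python, from workcell import bot, hand, kinematics, get_obs, vision, hand_in gives the robot as it stands. The module is installed in compiled form; this text tells all that it offers. Calls block until the motion is done:
- bot.reach(position, orientation): joint-space move of the TCP to a pose.
- bot.servo_line(position, ori=None, velocity=0.15): straight line of the TCP; ori=None keeps the orientation; velocity is the mean speed in m/s.
- bot.goto_joints(angles): joint-space move.
- hand.move_gripper(opening, strength=None): finger opening in m; strength is the grip in N (None keeps the last); returns when the fingers have stopped.
- bot.dwell(seconds).
- kinematics.solve_ik(position, orientation): joint angles nearest the present ones, or None.
- get_obs(): the state.
- vision.read_camera(name): name is "scene" or "top"; returns a dict with "frame" (420x560x3 uint8, red, green, blue), "intrinsics" (3x3 intrinsics, pixels), "view" (4x4, takes a point from world to camera coordinates). Camera axes: x right, y down, z forward; pixel columns grow to the right and rows downward; lengths in m; the calibration is good to about 2 mm. A picture is of the moment at which its call begins. There is no depth.
A pose or a line that the arm cannot do raises bot.IKError and nothing moves.
- hand_in(): hands the job in; it is judged then, once.
The state is a dict: "time_s": time; "joint_pos": joint angles; "joint_vel": joint speeds; "joint_efforts": joint torques, N m; "position": TCP position; "orientation": TCP orientation; "wrist_force": force on the tool from outside, world axes, zero at the start; "ft_torque": the same for the moment, N m; "gripper_width": finger opening in m; "grip_force": force on a finger pad.
Only numpy, scipy, OpenCV 4.12 (cv2) and the standard library are available. Lean on these libraries where they do the work, as an engineer would, in place of code of your own. Each camera call takes 0.05 s, during which the arm holds its last target. There are 200 camera calls.

## Task

Take the flat-bladed screwdriver out of the tool block and use it to turn the cam lock of the small cabinet clockwise, about a quarter turn, until it stops and the loose side is drawn up with no gap; do not go on wrenching against the stop. Then put the screwdriver back upright in the hole it came from, and leave the gouge, the spoon and the glue bottle where they are.

Things in the scene. Friction and masses are not known exactly. Their poses are not given: they have to be found in the camera images.
- screwdriver: Cabinet-maker's screwdriver, loose, 0.16 kg, 177 mm long, standing blade down in a hole of the block; its yaw varies. Origin: middle of the blade's tip edge; +z up the shaft, x along the blade's width, y through its thickness. Blade 14 mm wide, 2.2 mm thick over its last 10 mm; then a round shaft 8 mm across; from z = 75 to 83 mm a brass bolster 26 mm across, which rests on the block.
- handle (a point): Middle of the screwdriver's brown wooden handle, on its axis, 128 mm above the blade's tip; same axes. The handle runs from z = 83 to 177 mm above the tip, oval, up to 30 mm wide along x, with two flat faces 20 mm apart that look to +y and -y: grip it here on the flats. The flats tell it from the gouge, whose handle is round.
- block: Pale wooden tool block fixed to the bench, 160 mm (x) by 64 mm (y), 85 mm high. Origin under its centre. Two upright holes 20 mm across, right through, on its x axis at x = -42 and +42 mm; one holds the screwdriver, the other the gouge, either way round.
- hole_near (a point): Mouth of the hole at x = -42 mm in the block, at its top face, 85 mm above the bench.
- hole_far (a point): Mouth of the hole at x = +42 mm in the block, at its top face, 85 mm above the bench.
- gouge: Carving gouge standing in the other hole of the block, loose: round dark handle 25 mm across, its end 189 mm above the gouge's tip. Origin at its tip, z up. Stays there.
- carcass: Plywood cabinet, fixed to the bench by a steel holdfast. Base panel 180 mm (x) by 224 mm (y), 18 mm thick, flat on the bench; origin under its centre. At its -y end a side 18 mm thick, 110 mm high, already tight (the cam there is locked: leave it); at +y the loose side. The holdfast, 100 mm high, stands at x = 125, y = -60 mm and bears on the panel at x = 55 mm.
- cam_face (a point): Centre of the cam lock to turn, at its top face, flush with the panel's top 18 mm above the bench, 40 mm in from the panel's +y end. Zinc disc 26 mm across with one straight slot through its centre, 17 mm long, 4.2 mm wide, 5 mm deep. The axes given are the carcass's; they do not turn with the cam.
- cam_open (a point): Point on the panel 13 mm from the cam's centre towards the loose side (+y). With the cam fully open its slot, and a small dark arrowhead on the disc, point here. At the start it stands 0.1 to 0.6 rad clockwise of there (from above): see or feel for it. Clockwise tightens, against 0.15 N m of friction; a firm stop is 1.6 rad clockwise of fully open, the slot then along x.
- panel_end (a point): Middle of the panel's +y end face, 9 mm above the bench.
- side_face (a point): Point on the loose side's inner face, opposite panel_end, 9 mm above the bench. The side is an upright board 180 mm (x), 18 mm thick, 110 mm high. The cam draws it to the panel by 3 mm per rad: the gap between the two points is 3.0 to 4.5 mm at the start, nothing at the cam's stop. It stays where the cam leaves it and cannot be pushed home by hand.
- spoon: Carved wooden spoon lying on the bench, about 170 mm long; origin under its bowl, handle along +x. Stays there.
- glue: Glue bottle, 52 mm across, 130 mm tall, standing on the bench; origin under its centre. Stays there.
Things that resemble listed ones, but are neither listed nor needed, are in the scene too. What is shaped like the gouge but blue or pink is not meant.

How it is judged:
By the outcome, as a careful person would: the job done as asked, in the order asked, and still so for the second after the job is handed in, with the robot touching nothing.
It also fails if it takes over 72 s, if anything falls off the work surface, if the arm or the gripper's body presses on something with over 40 N, if the wrist force passes 120 N, or if a joint passes its speed limit or range.

## Working session

There is one attempt and no reset: what is moved stays moved. The work goes in short steps, each a Python script; the robot and the scene stay as the last script left them, time stands still between calls to the robot, and variables do not carry over. Pictures are saved under pics/ and viewed, at most 10 in all, crops included, and the job is handed in when it is done.

```bash
mkdir -p pics; cat > h.py <<'E'
import numpy as np, cv2
from workcell import bot, hand, kinematics, get_obs, vision, hand_in
def cam(n):
    c=vision.read_camera(n); return c["frame"],np.array(c["intrinsics"]),np.array(c["view"])
def ray(K,V,uv,z):
    d=V[:3,:3].T@np.linalg.inv(K)@np.array([uv[0],uv[1],1.]); o=-V[:3,:3].T@V[:3,3]
    return o+d*(z-o[2])/d[2]
def proj(K,V,p):
    q=K@(V[:3,:3]@np.array(p)+V[:3,3]); return q[:2]/q[2]
E
python3 - <<'E'
from h import *
for n in("scene","top"):
    f,K,V=cam(n); np.savez(n+"0.npz",f=f,K=K,V=V)
    cv2.imwrite(f"pics/{n}0.png",cv2.resize(f[:,:,::-1],(800,600),interpolation=cv2.INTER_CUBIC))
    print(n,K.round(1).tolist(),(-V[:3,:3].T@V[:3,3]).round(3),V[:3,:3].round(2).tolist())
E
```

```text
scene [[492.8, 0.0, 279.2], [0.0, 492.8, 206.6], [0.0, 0.0, 1.0]] [0.972 0.498 0.988] [[-0.7, 0.71, -0.0], [0.59, 0.58, -0.57], [-0.4, -0.4, -0.82]]
top [[386.3, 0.0, 279.4], [0.0, 386.3, 199.5], [0.0, 0.0, 1.0]] [0.362 0.038 0.979] [[0.11, -0.99, -0.01], [-0.97, -0.11, -0.2], [0.2, 0.03, -0.98]]
```

View pics/scene0.png

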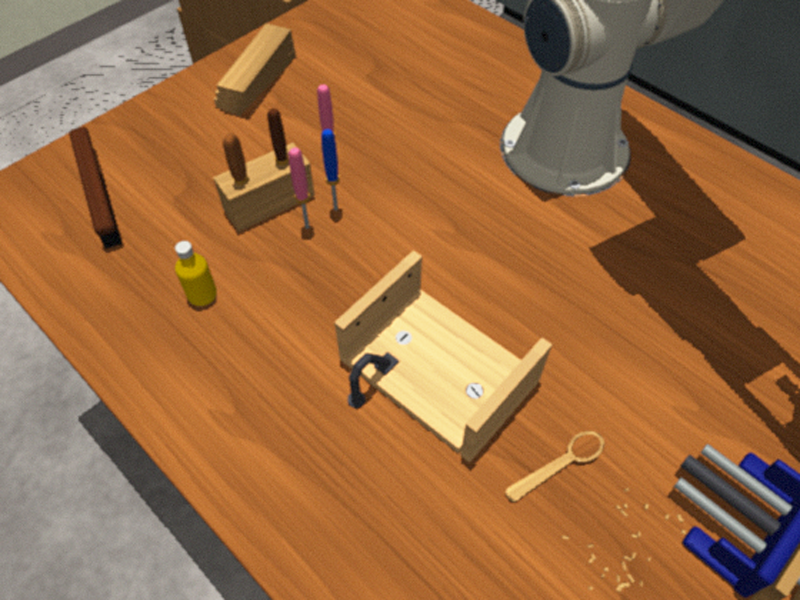

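View pics/top0.png

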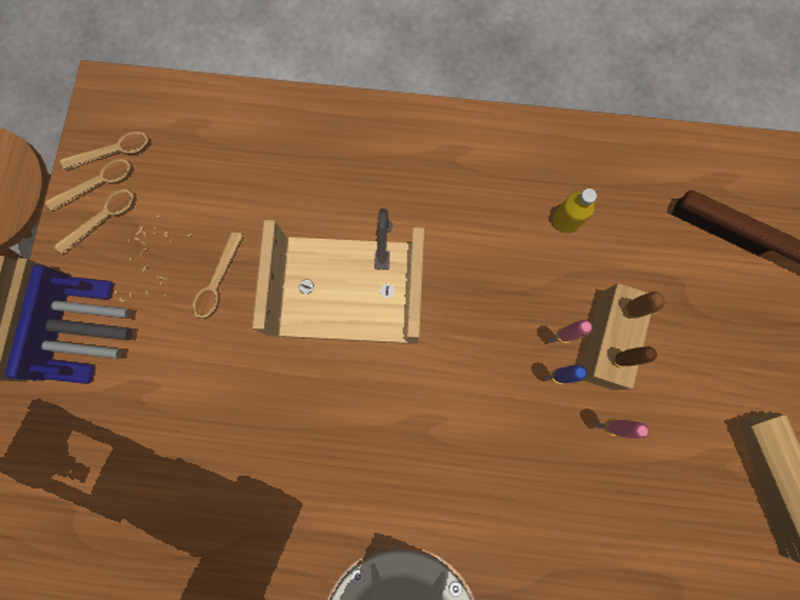

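Scene view: two brown handles stand in the block, the lighter at (235,157) and the darker at (277,135). In the top view they are at (645,303) and (636,355). The pink and blue ones at (575,331), (570,373) and (628,429) are decoys. The cabinet's diagonal-slot cam is at top (307,287), and the loose side is on the left. The lighter brown handle fits the screwdriver; I'll confirm that in an enlarged crop.

```bash
python3 - <<'E'
import numpy as np,cv2
s=np.load("scene0.npz")["f"];t=np.load("top0.npz")["f"]
a=cv2.resize(s[65:165,145:245],(400,300*4//3),interpolation=cv2.INTER_CUBIC)[:300]
a=cv2.resize(s[68:143,145:245],(400,300),interpolation=cv2.INTER_CUBIC)
b=cv2.resize(t[195:270,385:485],(400,300),interpolation=cv2.INTER_CUBIC)
c=cv2.resize(t[180:225,185:245],(400,300),interpolation=cv2.INTER_CUBIC)
d=cv2.resize(s[250:295,300:360],(400,300),interpolation=cv2.INTER_CUBIC)
cv2.imwrite("pics/crop.png",np.vstack([np.hstack([a,b]),np.hstack([c,d])])[:,:,::-1])
E
```

```text
(no output)
```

View pics/crop.png

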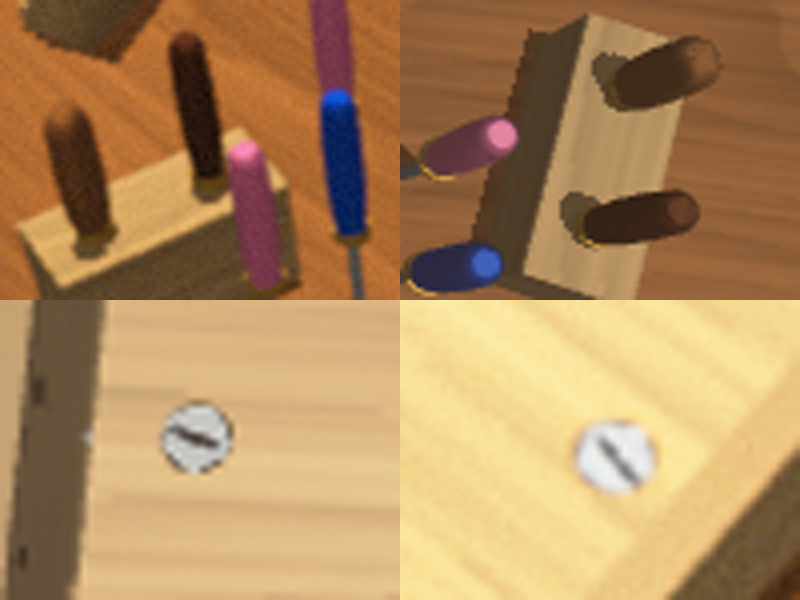

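The crop confirms it: the lighter, thicker and shorter handle (scene about (165,105), top about (465,212) in native pixels) is the screwdriver. The dark, slim, taller one is the gouge. Cam centre is at top native about (214.5,201), with the slot's left end tipped up.

```bash
cat > m.py <<'E'
from h import *
S=np.load("scene0.npz");T=np.load("top0.npz")
print("block scene",[ray(S['K'],S['V'],p,.085)[:2].round(4).tolist() for p in[(150,125),(159.5,139.75),(217,115),(205,100)]])
print("block top",[ray(T['K'],T['V'],p,.085)[:2].round(4).tolist() for p in[(432.5,198),(415.75,263)]])
# cam disc: pale grey
for n,D,(x0,x1,y0,y1) in(("top",T,(205,226,190,212)),("scene",S,(322,344,263,285))):
    c=D['f'][y0:y1,x0:x1].astype(int); sat=c.max(2)-c.min(2); m=(sat<45)
    u8=cv2.morphologyEx(m.astype(np.uint8),cv2.MORPH_CLOSE,np.ones((3,3)))
    nn,l,st,ce=cv2.connectedComponentsWithStats(u8); k=1+np.argmax(st[1:,4]); 
    cp=ce[k]+[x0,y0]; P=ray(D['K'],D['V'],cp,.018)
    g=c.mean(2); er=cv2.erode((l==k).astype(np.uint8),np.ones((3,3)))>0
    w=np.where(er,np.clip(170-g,0,None),0); yy,xx=np.nonzero(w>0); ww=w[yy,xx]
    q=np.array([ray(D['K'],D['V'],(x+x0,y+y0),.018)[:2] for x,y in zip(xx,yy)])
    mu=np.average(q,axis=0,weights=ww); C=np.cov((q-mu).T,aweights=ww); e,v=np.linalg.eigh(C)
    print(n,"cam",cp.round(1),st[k],P.round(4),"slot c",mu.round(4),"ang",np.arctan2(v[1,1],v[0,1])%np.pi,np.sqrt(e))
# panel / handles
for n,D,(x0,x1,y0,y1) in(("scene",S,(152,176,90,132)),("scene gouge",S,(184,204,74,118)),("top",T,(432,470,200,226)),("top gouge",T,(425,466,238,260))):
    c=D['f'][y0:y1,x0:x1].astype(int); 
    print(n); 
    hsv=cv2.cvtColor(D['f'],cv2.COLOR_RGB2HSV)[y0:y1,x0:x1]
    for r in range(0,y1-y0,2): print(' '.join('%3d'%v for v in c[r,::1,0]))
E
python3 m.py
```

```text
block scene [[0.5801, -0.3479], [0.594, -0.291], [0.4388, -0.2542], [0.4246, -0.3178]]
block top [[0.5907, -0.2941], [0.4345, -0.2612]]
top cam [214.1 200.3] [ 4  6 11 10 84] [0.5398 0.2313 0.018 ] slot c [0.5399 0.2319] ang 1.336082929000265 [0.00118252 0.00492418]
scene cam [331.7 273. ] [ 4  5 12 11 97] [0.5419 0.232  0.018 ] slot c [0.5425 0.2336] ang 1.3677736194282593 [0.00069942 0.0053089 ]
scene
181 185 192 188 179 188 178 176 180 185 189 186 191 189 190 184 176 181 184 185 183 179 183 188
181 182 183 186 194 195 191 186 180 181 178 183 187 189 189 195 195 183 180 175 183 186 183 187
182 177 180 182 186 187 175 170 164 166 154 150 152 174 187 193 189 194 188 189 180 180 171 180
185 183 181 176 175 163 161 165 166 159 145 117 100 103 140 177 188 192 187 193 192 184 177 174
189 187 184 169 143 123 138 154 152 140 124 100  76  67  74 125 174 189 187 186 192 192 188 187
177 188 186 162 119 101 101 108 107 106  91  76  71  62  62  86 138 184 186 186 187 189 197 192
185 188 182 164 117  78  83  83  82  87  81  67  63  63  65  64 113 166 187 182 184 190 190 191
179 179 182 185 154  
[... 6188 characters left out ...]
 103  91  84  81 129 149 149 149 149 149 148
180 161  92  86  86  82  54  52  53  53  54  54  54  53  55  55  54  56  55  55  57  55  55  54  55  56  60  64  67  67  67  70 104 138 139 140 144 145 145 147 149
177 169 165  95  96 132  84  57  55  55  55  54  54  55  55  56  56  56  56  57  58  58  59  60  67 100 107 145 144 144 143 144 142 141 142 140 140 140 138 137 136
183 176 175 176 177 168  92 119 173 194 159 159 156 152 149 147 156 186 189 193 190 180 149 149 149 149 149 148 149 149 149 149 149 147 147 147 147 145 145 146 146
178 172 175 175 177 178 181 184 190 192 189 186 184 183 180 181 187 188 191 192 186 167 158 157 156 154 153 152 151 151 150 149 148 147 147 147 145 145 146 145 144
```

```bash
cat > w.py <<'E'
from h import *
from scipy.ndimage import map_coordinates
S=np.load("scene0.npz");T=np.load("top0.npz")
def prof(D,P,thr_bg=None):
    out=[]
    K,V=D['K'],D['V']; f=cv2.GaussianBlur(D['f'][:,:,0].astype(float),(0,0),.6)
    for z in np.arange(.105,.176,.01):
        a=proj(K,V,(*P,z));b=proj(K,V,(*P,z+.01)); t=(b-a)/np.linalg.norm(b-a); n=np.array([-t[1],t[0]])
        s=np.arange(-14,14,.1); v=map_coordinates(f,[a[1]+s*n[1],a[0]+s*n[0]],order=1)
        c=np.abs(s)<2; lo=np.median(v[c]); e=[]
        for sg in(-1,1):
            i=np.argmin(abs(s)); bg=np.percentile(v[(s*sg>2)&(s*sg<11)],75); h=(lo+bg)/2
            while 0<i<len(s)-1 and v[i]<h: i+=sg
            e.append(s[i])
        dep=(V[:3,:3]@np.array([*P,z])+V[:3,3])[2]; k=dep/K[0,0]*1000
        # offset in world horizontal along n
        nw=(V[:3,:3].T@np.array([n[0],n[1],0]))
        out.append((z,(e[1]-e[0])*k,(e[0]+e[1])/2*k)); 
    return np.array(out),nw
for nm,P in(("sd",(.549,-.3147)),("gouge",(.467,-.297))):
    for n,D in(("scene",S),("top",T)):
        o,nw=prof(D,P); print(nm,n,"w",o[:,1].round(1),"off",o[:,2].round(1),"n",nw.round(2))
E
python3 w.py
```

```text
sd scene w [27.8 29.1 30.1 30.4 29.9 29.2 29.5 29.8] off [-0.   0.2  0.4  0.4  0.2  0.5  0.7  0.7] n [-0.83  0.54  0.14]
sd top w [30.6 30.5 31.1 31.2 29.7 30.  30.1 31.8] off [1.4 1.5 1.5 1.4 1.3 1.8 1.8 1.4] n [-0.86 -0.47 -0.19]
gouge scene w [22.3 22.1 24.2 23.8 24.4 24.  24.1 22.9] off [-0.5 -1.  -0.9 -1.  -1.1 -1.2 -1.1 -1.1] n [-0.8   0.59  0.1 ]
gouge top w [23.6 23.5 25.2 25.6 25.7 25.2 25.5 24.6] off [1.5 2.2 2.1 2.2 2.1 2.  2.1 2.2] n [-0.93 -0.3  -0.2 ]
```

```bash
cat >> h.py <<'E'
from scipy.spatial.transform import Rotation as Rn
def quat(bx):  # tool down, blade x axis (tool x) at world angle bx
    x=np.array([np.cos(bx),np.sin(bx),0]); z=np.array([0,0,-1.]); y=np.cross(z,x)
    return Rn.from_matrix(np.column_stack([x,y,z])).as_quat()
E
python3 - <<'E'
from h import *
S=np.load("scene0.npz");T=np.load("top0.npz")
print("pink/blue tops",ray(T['K'],T['V'],(410,229),.17),ray(S['K'],S['V'],(207,106),.17),ray(T['K'],T['V'],(405,261),.17))
# both cams
for D,(x0,x1,y0,y1) in((T,(258,284,193,214)),(S,(272,292,227,246))):
    c=D['f'][y0:y1,x0:x1].astype(int); m=((c.max(2)-c.min(2)<45)&(c.mean(2)>70)).astype(np.uint8)
    m=cv2.morphologyEx(m,cv2.MORPH_CLOSE,np.ones((3,3))); n,l,s,ce=cv2.connectedComponentsWithStats(m);k=1+np.argmax(s[1:,4])
    P=ray(D['K'],D['V'],ce[k]+[x0,y0],.018); print(s[k],P)
    Q=np.array([.5398,.2313] if D is T else [.5419,.232]); d=Q-P[:2]; print(np.linalg.norm(d),np.arctan2(d[1],d[0]))
for b in(-.09,-.09+np.pi):
    print("grasp",b,kinematics.solve_ik([.548,-.316,.143],quat(b)))
for b in(1.352,1.352-np.pi,0.,-np.pi): print("slot",b,kinematics.solve_ik([.541,.232,.15],quat(b)))
o=get_obs();print(o['time_s'],o['gripper_width'],o['wrist_force'])
E
```

```text
pink/blue tops [ 0.49689433 -0.21783582  0.17      ] [ 0.48600676 -0.22230794  0.17      ] [ 0.42916699 -0.210568    0.17      ]
[ 8  5 10 10 78] [0.54905302 0.08786027 0.018     ]
0.14373787164296173 1.635215123246403
[ 5  5 11  9 84] [0.55054125 0.08844422 0.018     ]
0.1438156173387097 1.6309181595273374
grasp -0.09 [-5.25438899e-01  4.75793433e-01  1.70280693e+00 -4.44089210e-16
  9.62992289e-01  1.13535743e+00]
grasp 3.0515926535897933 [-5.25438899e-01  4.75793433e-01  1.70280693e+00 -4.44089210e-16
  9.62992289e-01 -2.00623523e+00]
slot 1.352 [ 4.02566631e-01  4.07302984e-01  1.79745005e+00 -4.44089210e-16
  9.36839618e-01  6.21362958e-01]
slot -1.789592653589793 [ 4.02566631e-01  4.07302984e-01  1.79745005e+00 -4.44089210e-16
  9.36839618e-01 -2.52022970e+00]
slot 0.0 [ 4.02566631e-01  4.07302984e-01  1.79745005e+00 -4.44089210e-16
  9.36839618e-01  1.97336296e+00]
slot -3.141592653589793 [ 4.02566631e-01  4.07302984e-01  1.79745005e+00 -4.44089210e-16
  9.36839618e-01 -1.16822970e+00]
0.1 0.08550326100738967 [ 0.96947009 -0.34653131 -0.71206158]
```

```bash
python3 - <<'E'
from h import *
q=quat(-.09)
bot.reach([.548,-.316,.27],q)
hand.move_gripper(.05,30)
bot.servo_line([.548,-.316,.143],velocity=.15)
hand.move_gripper(.0,30)
o=get_obs();print(o['time_s'],o['gripper_width'],o['grip_force'],o['wrist_force'],o['ft_torque'],o['position'])
fs=[]
for n in("scene","top"):
    f,K,V=cam(n); x,y=proj(K,V,(.548,-.316,.13)).astype(int); x=min(max(x,50),509);y=max(y,50)
    fs.append(cv2.resize(f[y-50:y+50,x-50:x+50],(400,400),interpolation=cv2.INTER_CUBIC))
cv2.imwrite("pics/grasp.png",np.hstack(fs)[:,:,::-1])
E
```

```text
5.3167 0.027268152725035792 29.313099905848503 [-0.32820445  1.4344965   5.9174003 ] [0.20675837 0.04195606 0.01731177] [ 0.54864467 -0.31622797  0.14420319]
```

View pics/grasp.png

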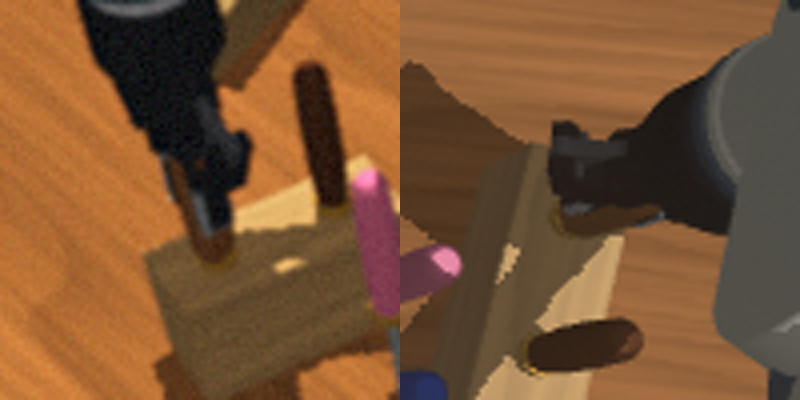

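Width is 27 mm, so the pads are on the oval's shoulders and not the flats. The picture agrees: the pads sit on the handle at about (200,200) in the left crop. I'll open, turn the wrist and feel for the flats.

```bash
python3 - <<'E'
from h import *
for b in(-.51,.33,.85,-.95):
    hand.move_gripper(.042)
    bot.reach([.548,-.316,.143],quat(b))
    hand.move_gripper(0,30)
    o=get_obs();print(b,o['time_s'],o['gripper_width'],o['wrist_force'].round(2),o['ft_torque'].round(3),o['position'].round(4))
    if o['gripper_width']<.0225: break
E
```

```text
-0.51 6.4417 0.03100812098442583 [-1.42 -0.74  1.04] [-0.154  0.157  0.012] [ 0.548  -0.3161  0.1431]
0.33 7.8417 0.01997897348688533 [-0.91 -0.05  1.38] [ 0.06   0.127 -0.06 ] [ 0.5479 -0.3159  0.143 ]
```

```bash
python3 - <<'E'
from h import *
hand.move_gripper(0,90)
o=get_obs();print(o['gripper_width'],o['position'],o['wrist_force'])
bot.servo_line([.548,-.316,.275],velocity=.2)
o=get_obs();print(o['time_s'],o['wrist_force'],o['ft_torque'])
bot.reach([.541,.232,.275],quat(1.352))
bot.servo_line([.541,.232,.163],velocity=.15)
o=get_obs();print(o['time_s'],o['gripper_width'],o['wrist_force'],o['ft_torque'],o['position'],o['joint_pos'])
fs=[]
for n in("scene","top"):
    f,K,V=cam(n); np.savez(n+"1.npz",f=f,K=K,V=V); p=proj(K,V,(.541,.232,.03));x,y=p.astype(int); print(n,p,x-25,y-25)
    fs.append(cv2.resize(f[y-25:y+25,x-25:x+25],(400,400),interpolation=cv2.INTER_CUBIC))
cv2.imwrite("pics/over.png",np.hstack(fs)[:,:,::-1])
E
```

```text
0.018646856798369128 [ 0.5479882  -0.31595729  0.1431501 ] [-1.69912017  0.88547583  3.76897699]
8.8667 [ 0.65830685 -0.6856698  -1.83841871] [-0.04889338 -0.01082215  0.05057974]
11.7417 0.01913750929458167 [ 0.33068985  0.18058877 -1.42827214] [-0.00890832  0.01107764 -0.00761525] [0.54164884 0.23212428 0.16379306] [4.02325429e-01 3.90302485e-01 1.78717531e+00 8.51571546e-06
 9.62855593e-01 6.21344057e-01]
scene [332.47475885 270.19836562] 307 245
top [213.09233613 198.85762388] 188 173
```

View pics/over.png

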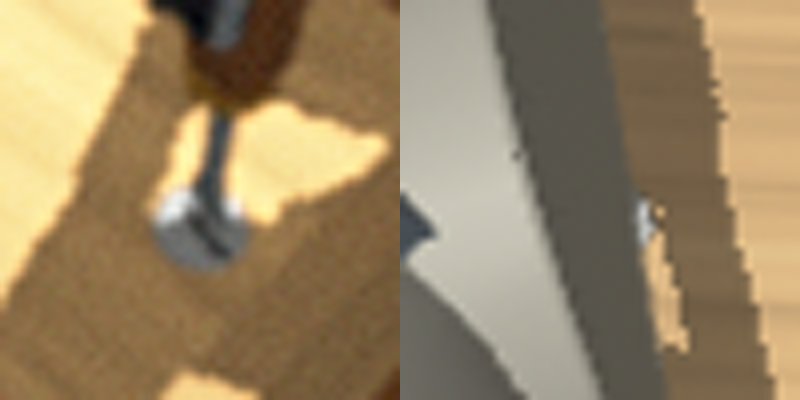

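Left crop (scene): the blade's tip is at about (207,207), right over the disc, and the slot runs (180,205) to (225,250). The top view is blocked by the arm. Next I lower with a force guard, then search across the slot if it rides on the face.

```bash
cat >> h.py <<'E'
def st(): 
    o=get_obs(); return o['time_s'],o['position'],o['wrist_force'],o['ft_torque'],o['joint_pos']
def lower(x,y,z0,z1,step=.001,fmax=5.,f0=-1.4,v=.05):
    z=z0
    while z>z1:
        z-=step; bot.servo_line([x,y,z],velocity=v); 
        if get_obs()['wrist_force'][2]-f0>fmax: break
    return z
E
python3 - <<'E'
from h import *
q=None
bot.servo_line([.541,.232,.155],velocity=.1)
f0=st()[2][2]; t=st()[0]
z=lower(.541,.232,.154,.144,f0=f0)
t1,p,w,m,j=st(); print(t,t1,z,p.round(4),w.round(2),m.round(3),f0)
E
```

```text
12.0917 14.3417 0.145 [0.5414 0.2322 0.1459] [-2.02 -0.26  7.09] [-0.136  0.434 -0.034] -1.2874023533450274
```

```bash
python3 - <<'E'
from h import *
bot.servo_line([.541,.232,.1455],velocity=.05)
j0=np.array(st()[4]); j0=np.array(kinematics.solve_ik([.541,.232,.1455],quat(1.352)))
a=0
while a<1.45:
    a+=.1 if a<1.1 else .04
    j=j0.copy(); j[5]+=a; bot.goto_joints(j)
    t,p,w,m,jj=st(); print(round(a,2),round(t,2),(jj[5]-j0[5]).round(3),p.round(4),w.round(1),m.round(3))
    if abs(m[2])>.4 or abs(w).max()>25: break
E
```

```text
0.1 14.84 0.101 [0.5412 0.2322 0.146 ] [-0.3 -0.3  5.6] [-0.026  0.294 -0.002]
0.2 15.09 0.201 [0.541  0.2323 0.1459] [-1.8 -0.   6.7] [0.137 0.535 0.062]
0.3 15.34 0.301 [0.541  0.2322 0.1459] [-1.8  0.3  7.2] [0.038 0.519 0.15 ]
0.4 15.59 0.401 [0.5411 0.2322 0.1459] [-1.9 -0.7  5.5] [-0.008  0.419  0.105]
0.5 15.84 0.501 [0.5412 0.2321 0.1459] [-2.1 -1.2  5.3] [-0.063  0.345  0.118]
0.6 16.09 0.6 [0.5413 0.2321 0.1459] [-0.6 -0.9  5.6] [-0.216  0.269  0.159]
0.7 16.34 0.701 [0.5413 0.232  0.1459] [-0.2 -1.9  6.1] [-0.235  0.283  0.146]
0.8 16.59 0.801 [0.5414 0.2319 0.1459] [-0.5 -1.1  4.9] [-0.383  0.134  0.137]
0.9 16.84 0.901 [0.5414 0.2318 0.1459] [-0.3 -2.1  5.6] [-0.46   0.061  0.187]
1.0 17.09 1.0 [0.5414 0.2318 0.1459] [-0.6 -2.2  4.8] [-0.612  0.013  0.168]
1.1 17.34 1.1 [0.5415 0.2317 0.1459] [ 0.7 -2.7  5.2] [-0.687 -0.006  0.116]
1.2 17.59 1.201 [0.5415 0.2316 0.1459] [-0.9 -3.2  5.9] [-0.883  0.012  0.143]
1.24 17.84 1.24 [0.5415 0.2315 0.1459] [ 0.3 -2.9  6.6] [-0.9    0.006  0.123]
1.28 18.09 1.28 [0.5414 0.2315 0.1459] [-0.1 -3.3  5.5] [-0.856  0.018  0.145]
1.32 18.34 1.32 [0.5415 0.2315 0.1459] [-0.6 -2.9  6. ] [-0.968  0.039  0.138]
1.36 18.59 1.36 [0.5414 0.2314 0.1459] [ 0.3 -3.7  6.4] [-1.023 -0.012  0.183]
1.4 18.84 1.4 [0.5414 0.2314 0.1459] [-0.4 -3.5  7.2] [-1.097e+00  1.000e-03  1.260e-01]
1.44 19.09 1.44 [0.5414 0.2313 0.1459] [-0.1 -4.1  6.8] [-1.046  0.018  0.179]
1.48 19.34 1.48 [0.5414 0.2313 0.1459] [-0.1 -3.6  5.5] [-1.085  0.027  0.17 ]
```

```bash
python3 - <<'E'
from h import *
j0=np.array(kinematics.solve_ik([.541,.232,.1455],quat(1.352)))
b=np.array(st()[4])[5]
j0[5]=.62134; a=1.48
while a<1.78:
    a+=.03
    j=j0.copy(); j[5]+=a; bot.goto_joints(j)
    t,p,w,m,jj=st(); print(round(a,2),round(t,2),(jj[5]-j0[5]).round(3),w.round(1),m.round(3))
    if abs(m[2])>.35 or abs(w).max()>25: break
f,K,V=cam("scene"); x,y=proj(K,V,(.541,.232,.03)).astype(int)
cv2.imwrite("pics/turn.png",cv2.resize(f[y-50:y+50,x-60:x+60],(720,600),interpolation=cv2.INTER_CUBIC)[:,:,::-1])
E
```

```text
1.51 19.59 1.51 [ 0.  -4.1  7.1] [-1.224  0.04   0.131]
1.54 19.84 1.54 [-0.9 -3.9  6.9] [-1.158e+00 -1.000e-03  1.800e-01]
1.57 20.09 1.57 [ 0.1 -4.8  7.1] [-1.234  0.038  0.173]
1.6 20.34 1.6 [-0.1 -4.4  7. ] [-1.208  0.08   0.156]
1.63 20.59 1.63 [-0.5 -4.9  6.8] [-1.244  0.084  0.179]
1.66 20.84 1.66 [-0.6 -4.   5.7] [-1.256  0.115  0.269]
1.69 21.09 1.69 [-0.4 -4.1  6.7] [-1.236  0.143  0.296]
1.72 21.34 1.72 [ 0.2 -4.   6.7] [-1.243  0.061  0.355]
```

View pics/turn.png

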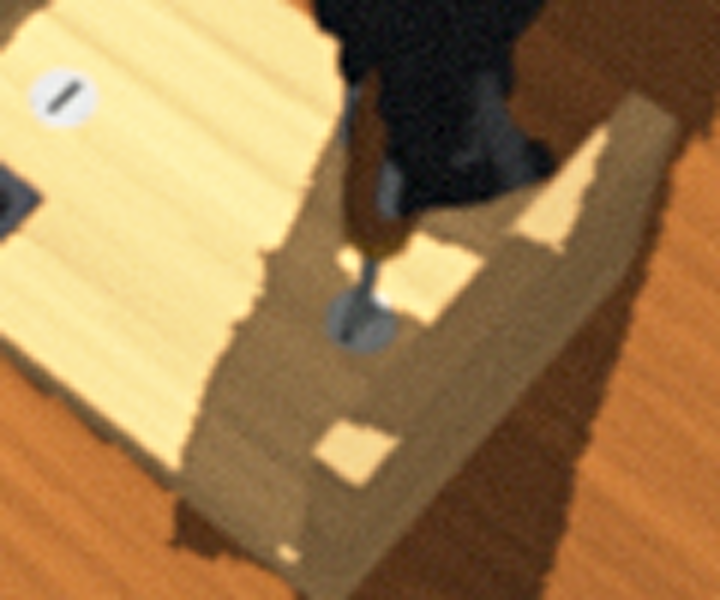

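The picture shows the cam slot at about (355,325), now along the cabinet's x like the other cam, and the loose side is drawn up. Torque has risen steadily from 0.15 to 0.35 N m, so the cam is at its stop. I'll unload, lift and look.

```bash
python3 - <<'E'
from h import *
j=np.array(kinematics.solve_ik([.541,.232,.1455],quat(1.352)));j[5]=.62134+1.72
for k in range(6):
    j[5]-=.03; bot.goto_joints(j); m=st()[3]; print(j[5].round(3),m.round(3))
    if m[2]<.07: break
p=st()[1]; bot.servo_line([p[0],p[1],.275],velocity=.15)
o=get_obs();print(o['time_s'],o['wrist_force'].round(2),o['ft_torque'].round(3),o['gripper_width'])
# swing toward block, blade x back at its hole yaw
bot.reach([.548,-.316,.29],quat(.33))
o=get_obs();print(o['time_s'],o['joint_pos'].round(2))
fs=[];P=(.541,.232,.018)
f,K,V=cam("scene");np.savez("scene2.npz",f=f,K=K,V=V);x,y=proj(K,V,P).astype(int); fs.append(cv2.resize(f[y-35:y+35,x-35:x+35],(400,400),interpolation=cv2.INTER_CUBIC))
f2,K2,V2=cam("top");np.savez("top2.npz",f=f2,K=K2,V=V2)
x,y=proj(K2,V2,P).astype(int);fs.append(cv2.resize(f2[y-25:y+25,x-25:x+25],(400,400),interpolation=cv2.INTER_CUBIC))
r=[]
for F,k,v in((f,K,V),(f2,K2,V2)):
    x,y=proj(k,v,(.548,-.316,.15)).astype(int); print(x,y); x=min(max(x,60),500);y=max(y,30); c=F[y-30:y+30,x-60:x+60]; r.append(cv2.resize(c,(400,200),interpolation=cv2.INTER_CUBIC))
cv2.imwrite("pics/after.png",np.vstack([np.hstack(fs),np.hstack(r)])[:,:,::-1])
E
```

```text
2.311 [-1.198  0.199  0.271]
2.281 [-1.27   0.138  0.132]
2.251 [-1.201  0.189  0.191]
2.221 [-1.218  0.228  0.142]
2.191 [-1.214  0.19   0.084]
2.161 [-1.181  0.096  0.022]
23.9083 [ 0.2   0.56 -2.38] [0.034 0.044 0.014] 0.018957852293209083
25.8833 [-0.52  0.33  1.57  0.    1.24  0.72]
162 105
453 211
```

View pics/after.png

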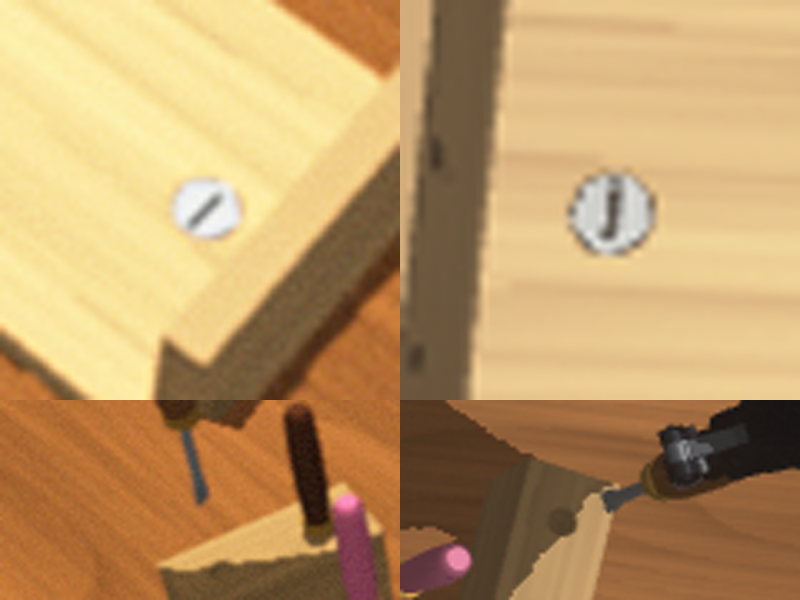

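Top row: the cam slot, at (205,210) and (612,212) in the crops, is now along x and there's no visible gap. Bottom row: the screwdriver hangs above its hole, whose mouth is at (562,520). I'll check slot angle and hole position numerically, then insert.

```bash
python3 - <<'E'
from h import *
for n,P in(("top",(.5398,.2313)),("scene",(.5419,.232))):
  D=np.load(n+"2.npz");K,V,f=D['K'],D['V'],D['f']
  for nm,c0 in(("turned",P),("locked",(.549,.088))):
    c=proj(K,V,(*c0,.018)).round().astype(int); R=6
    g=f[c[1]-R:c[1]+R+1,c[0]-R:c[0]+R+1].astype(float).mean(2)
    q=np.array([[ray(K,V,(x,y),.018)[:2] for x in range(c[0]-R,c[0]+R+1)] for y in range(c[1]-R,c[1]+R+1)])
    w=np.clip(165-g,0,None)*(np.linalg.norm(q-np.array(c0),axis=2)<.0095)
    mu=(q*w[...,None]).sum((0,1))/w.sum(); d=q-mu; C=np.einsum('ij,ijk,ijl->kl',w,d,d); e,v=np.linalg.eigh(C)
    print(n,nm,mu.round(4),(np.arctan2(v[1,1],v[0,1])+np.pi/2)%np.pi-np.pi/2)
D=np.load("top2.npz");K,V,f=D['K'],D['V'],D['f']
print("hole",ray(K,V,(441.6,217),.085),proj(K,V,(.548,-.316,.085)))
# edge of panel/side step in top view at cam row: print R channel before & after
for n in("top0.npz","top2.npz"):
    f=np.load(n)["f"]; print(f[206:212,188:206,0].mean(0).round().astype(int))
# shaft position check in scene: predicted tip
D=np.load("scene2.npz");print(proj(D['K'],D['V'],(.548,-.316,.157)),proj(D['K'],D['V'],(.548,-.316,.23)))
E
```

```text
top turned [0.5401 0.2315] -0.0064971477816655465
top locked [0.5488 0.0879] 0.023324755968955557
scene turned [0.5432 0.2324] 0.013997657793832996
scene locked [0.5489 0.0881] 0.07027627724971985
hole [ 0.5475388  -0.31661354  0.085     ] [441.34137421 216.77699966]
[103 102 101 101 102 100 102 102 106 135 214 221 222 221 219 219 219 220]
[178 109 110 109 108 109 108 108 110 137 224 230 230 230 228 228 228 229]
[162.39608765 103.65442438] [156.07679112  79.88512076]
```

Slot angle is about 0.00 against about 0.05 for the locked cam and 0.03 expected at the stop, so the cam is home. The hole is where predicted, so I insert now.

```bash
python3 - <<'E'
from h import *
x,y=.5478,-.3162
bot.servo_line([x,y,.23],velocity=.15); f0=st()[2][2]
z=lower(x,y,.23,.152,step=.008,fmax=6,f0=f0,v=.1); print(z,st()[2].round(2))
if z<.155:
    z=lower(x,y,z,.1405,step=.001,fmax=4,f0=f0,v=.05)
t,p,w,m,j=st(); print(t,z,p.round(4),w.round(2),m.round(3))
E
```

```text
0.14999999999999994 [-0.5   0.31 -2.22]
31.0333 0.14199999999999993 [ 0.5481 -0.3163  0.1431] [-3.01  1.17  9.37] [0.302 0.499 0.054]
```

Seated on the bolster at the same height as at the start. Release, back off and look.

```bash
python3 - <<'E'
from h import *
hand.move_gripper(.046,30)
bot.servo_line([.5478,-.3162,.28],velocity=.15)
bot.reach([.45,0,.35],quat(.33))
o=get_obs();print(o['time_s'],o['wrist_force'].round(2))
f,K,V=cam("scene");a=cv2.resize(f[50:350,100:400],(600,600),interpolation=cv2.INTER_CUBIC)
np.savez("scene3.npz",f=f,K=K,V=V)
cv2.imwrite("pics/end.png",a[:,:,::-1])
E
```

```text
33.75 [-0.01 -0.16  0.19]
```

View pics/end.png

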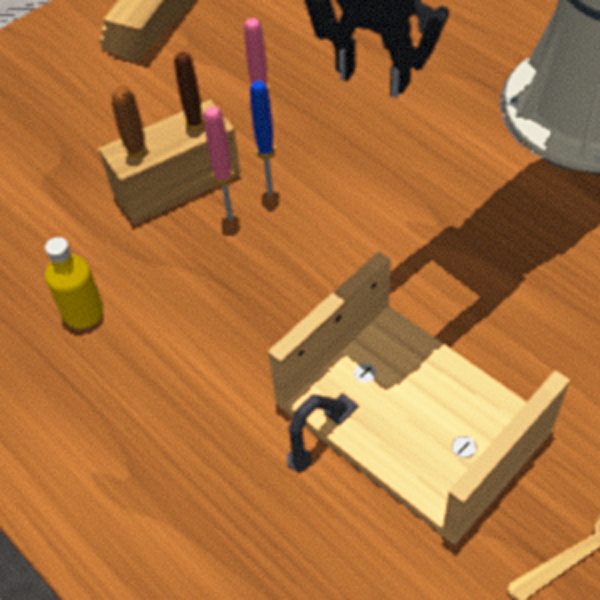

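The screwdriver stands upright in its own hole at (127,120), the gouge at (188,90) and the glue at (75,285) are undisturbed, and the cam at (465,447) is turned with the side closed up.

```bash
python3 -c "
from h import *
print(hand_in())"
```

```text
the job is handed in; nothing more can be done
None
```

The job is handed in after about 34 s of robot time: the cam is turned clockwise to its stop with no gap visible at the loose side, the screwdriver is back upright in its own hole, and the gouge, spoon and glue bottle were never touched.

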